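Unlock the lid stay and close the topping chest

ROBOT

A 6-joint arm with a two-finger parallel gripper is mounted at the origin on the work surface. World frame = base frame: x ahead of the robot, y to its left, z up, the work surface at z = 0. Lengths are in m, angles in degrees, forces in N, time in s.
With the tool pointing down it reaches from about 0.4 to 0.825 m from the base axis. Payload 7 kg.
Tool frame: the origin (TCP) lies at the very end of the fingers, on their centre line; the grasp point (between the pads) lies 19 mm behind it; z points along the fingers, y is the line along which they close (so a half turn about z gives the same grasp; the last joint's range is limited). The gripper opens to 88 mm and grips with 3 to 60 N. Pads are 19 mm wide; open, the fingers measure 130 mm over their backs; the gripper's body (78 mm by 193 mm) begins 47 mm behind the grasp point.
Start: joints at [93.799, 20.546, 0.682, 0, -70.136, -16.507], TCP at [0.149, 0.658, 0.2] pointing down, gripper open.
Joint ranges: [-176.03, 176.03], [-82.01, 121.73], [-58.28, 71.71], [-173.87, 95.51], [-174.79, -0.11], [-173.66, 173.66]. Speed limits (degrees/s): [136.94, 136.94, 172.46, 180, 180, 180].

INTERFACE

Orientations are given as [roll, pitch, yaw] about the fixed x, y, z axes, in that order (R = Rz(yaw) Ry(pitch) Rx(roll)).
In Python, from plant import r gives the robot as it stands. The module is installed in compiled form; this text tells all that it offers.
- The arm moves only by the tool jog_arm, never from a script. Its arguments are lists of equal length, an entry for each row: "travel": the shift along the tool's x, y, z each as a share of 50 cm, from -1 to 1, a list of three; "dr": the turn, a rotation vector about the tool's x, y, z each as a share of 360 degrees, from -1 to 1, a list of three; "claw": the opening, from 0 (shut) to 1 (fully open). A call has exactly 10 rows; each row is the pose to reach, as a shift and turn from the pose commanded when the call began, along the tool's axes at that moment, turning the shorter way round; what a row does not reach only later rows make up. A row lasts 1/8 s, in which the tool goes at most 62.5 mm and 10.7 degrees, less where a joint would pass 70% of its speed; a pose out of reach is approached as far as the arm can. A call with a number of a shift or a turn outside -1 to 1 is refused whole. A call with a gripper value outside its range is refused whole. The fingers move at their own pace and stop on an object; "newtons" is the grip in N (left out, the last holds). Time passes only in rows, so rows that repeat a pose let the fingers close, or fill a call up. It gives the time, the measured TCP pose, the force, the opening and the grip force at its end, in the units of the state.
- r.get_state(): the state, without advancing time (a new reading comes with each control period).
- r.capture(name): name is "side" or "top" or "wrist"; returns a dict with "pixels" (480x640x3 uint8, red, green, blue), "range_z" (480x640 float32, m along the optical axis (not along the pixel's ray), 0 where there is no reading), "fx", "fy", "cx", "cy" (pixels), "position" and "attitude" of the camera in the world; the wrist camera has in their place "hand_eye" (4x4, takes a point from camera to tool coordinates, whose origin is the TCP and whose axes are the flange's). Camera axes: x right, y up, looking along -z (the intrinsics and any distortion apply to the point x, -y, -z); pixel columns grow to the right and rows downward; lengths in m; the calibration is good to about 2 mm. A picture is of the moment at which its call begins: read the wrist's pose just before it.
- r.close_job(): hands the job in; it is judged then, once.
Trained networks look in the newest picture that a camera, given by its name, has taken for a name from the list of things; names that differ only in an ending like _2 or _b are one class to them, and where a whole thing is asked for, a point or a joint stands for the part that bears it (a point fixed in the world has none). Each returns a list of dicts, best first, with "conf" (0 to 1); they miss things now and then, are a little off and sometimes report something else, mostly with a low value. They report only what shows in the picture. A call takes as long as a camera call.
- r.boxes_of(name, camera): "extent" ([left, top, right, bottom] in pixels, round what is visible of it).
- r.regions_of(name, camera): "pixels" (480x640 bool, what is visible of it) and "extent" ([left, top, right, bottom] in pixels, round what is visible of it).
- r.tip_of(name, camera): "at" ([column, row] in pixels: a listed point, or the origin of a listed thing).
The state is a dict: "time_s": time; "joints": joint angles; "qd": joint speeds; "joint_torque": joint torques, N m; "tcp_pos": TCP position; "eef_rot": TCP orientation; "contact_force": force on the tool from outside, world axes, zero at the start; "moment": the same for the moment, N m; "gripper_width": finger opening in m; "gripper_force": force on a finger pad.
Only numpy, scipy, OpenCV 4.12 (cv2) and the standard library are available. Lean on these libraries where they do the work, as an engineer would, in place of code of your own. Each camera call takes 0.05 s, during which the arm holds its last target. There are 200 camera calls.

TASK

Close the open topping chest: by the grip on its knee, lift the folding stay up and forward well past straight so that it unlocks, let go of it, then take the lid by its handle, lower it gently without letting it drop, and press it down on its seal until it is fully shut. Leave the things standing around the chest where they are.

Things in the scene. Friction and masses are not known exactly. Their poses are not given: they have to be found in the camera images.
- stay_foot (a point): Axis of the stay's lower pivot on the right-hand side wall of the steel chest (210 deep, 230 wide, 118 tall with lid; fixed to the counter), 84 mm above the counter, given in the plane of the knee grip's middle. The point's axes are the chest's: x from its front (robot side) to the hinge at its back, y to its left, z up. All pivots and the lid hinge turn about this y.
- knee_grip (a point): Middle of the black round grip at the stay's knee: 16 mm thick, 55 mm long, along the chest's y, free all round, 158 mm up at the start. The steel links and the open lid stand 30 mm beside it on its left and reach above it: lean the hand out to the chest's right. It swings on a 97 mm circle about stay_foot: up and to the front (-x of the chest) unlocks. At the start the links hang 8 mm under straight on a stop and carry the lid.
- stay_knee (a joint): Angle of the stay's knee, rad: 0 locked on its stop, 0.165 straight (dead centre), then folding freely, 0.94 when the lower link has swung 0.54 rad from locked (lid joint then 0.14), 2.98 with the lid shut. Short of straight it still props the lid. The two links, 97 mm each, tie knee and lid together: as one moves so does the other.
- lid_hinge (a point): Middle of the lid's hinge axis at the chest's back edge, 114 mm above the counter; the axis runs along the chest's y. Site axes as for stay_foot (fixed to the chest).
- lid_handle (a point): Middle of the black round bar handle on the lid's outer face: 12 mm thick, 130 mm long between end posts, along the chest's y. It lies 165 mm along the lid from the hinge and 49 mm off the lid's mid plane: it is behind the open lid, 285 mm up, and 163 mm up when shut. 39 mm clear between bar and lid face. The lid's edge is 53 mm beyond the bar. Turns with the lid.
- lid (a joint): Steel lid, 218 x 230 x 6 mm, 0.5 to 0.7 kg: 0 as found (open 78 degrees from shut), 1.36 shut. Unlocked, friction holds it near upright (joint below 0.25); further down it falls unless held. From 1.31 on it meets the foam seal on the chest's front rim, 9 mm proud: left to its weight it stops part way; pressed down at the handle with about 6 to 15 N it goes fully home and stays.
- syrup_bottle: Bystander: clear bottle, 64 mm across, 200 tall, left of the chest. Origin under its middle.
- milk_carton: Bystander: white carton 70 x 70 x 240 mm. Origin under its middle.
- measuring_jug: Bystander: clear plastic jug, 84 mm across, 85 tall, right of the stay. Origin under its middle.
- cup_stack: Bystander: stack of clear cups, 95 mm across, 180 tall. Origin under its middle.
- bar_spoon: Bystander: steel spoon, 200 mm long, lying behind the chest.
- milk_tin: Bystander: tin, 74 mm across, 100 tall, behind the chest. Origin under its middle.
- steel_shaker: Bystander: steel shaker, 90 mm across, 180 tall. Origin under its middle.

How it is judged (in metres and radians):
On the way, in this order (a step that is already met when the one before it is completed fails the run):
1. the stay's knee has been lifted past straight (value of joint stay_knee above 0.3 rad and value of joint lid below 0.9 rad), for 0.1 s.
2. the lid, half lowered or more, is held by the fingers on its handle (value of joint lid between 0.7 and 1.25 rad and contact force between the fingers and lid_c0 above 0.5 N), for 0.2 s.
At the end, for the whole second after the job is handed in: the lid lies shut on the chest (joint over 1.345, its front edge within about 3 mm of fully down on its seal) and still; nothing around it has been pushed away by over 40 mm or tipped (value of joint lid above 1.345 rad and velocity of joint lid between -0.05 and 0.05 rad/s and distance of each of syrup_bottle, milk_carton, measuring_jug, cup_stack, bar_spoon, milk_tin, steel_shaker from where it was at the start of the episode below 0.04 m); the robot touches nothing.
It fails at once if the lid drops or slams (closes faster than 2 rad/s) (velocity of joint lid above 2 rad/s).
It fails at once if a thing standing around the chest is pushed away (over 40 mm) (distance of any of syrup_bottle, milk_carton, measuring_jug, cup_stack, bar_spoon, milk_tin, steel_shaker from where it was at the start of the episode above 0.04 m).
It fails at once if a thing standing around the chest is tipped over (angle between any of syrup_bottle, milk_carton, measuring_jug, cup_stack, milk_tin, steel_shaker's own z axis and vertical above 0.35 rad).
It also fails if it takes over 58 s, if anything falls off the work surface, if the arm or the gripper's body presses on something with over 40 N, if the wrist force passes 120 N, or if a joint passes its speed limit or range.

## Working session

There is one attempt and no reset: what is moved stays moved. The work goes in short steps, Python scripts to look and compute and a tool call to move; the robot and the scene stay as the last step left them, time stands still between calls to the robot, and variables do not carry over. Pictures are saved under pics/ and viewed, at most 10 in all, crops included, and the job is handed in when it is done.

Besides the shell and the picture viewer there is one more tool, called after ">>>" by a JSON object that holds its "method" and its "body". jog_arm: Moves the arm, as the interface text tells. Its arguments: {"type":"object","properties":{"travel":{"type":"array"},"dr":{"type":"array"},"claw":{"type":"array"},"newtons":{"type":"number"}},"required":["travel","dr","claw"]}

```bash
mkdir -p pics; ls
cat > h.py <<'E'
import numpy as np, cv2
from scipy.spatial.transform import Rotation as R
from plant import r
def world(c,u,v,z=None):
    d=c["range_z"][int(round(v)),int(round(u))] if z is None else z
    p=np.array([(u-c["cx"])/c["fx"]*d,-(v-c["cy"])/c["fy"]*d,-d])
    return rot(c)@p+np.array(c["position"])
def rot(c):
    a=np.array(c["attitude"],float)
    return a if a.shape==(3,3) else (R.from_euler('xyz',a,degrees=True).as_matrix() if a.size==3 else R.from_quat(a).as_matrix())
def save(c,n): cv2.imwrite(f"pics/{n}.png",c["pixels"][:,:,::-1])
E
python3 - <<'E'
from h import *
print(r.get_state())
for cam in("side","top"):
    c=r.capture(cam); save(c,cam+"1")
    print(cam,{k:c[k] for k in c if k not in("pixels","range_z")})
    for n in("stay_foot","knee_grip","lid_hinge","lid_handle","syrup_bottle","milk_carton","measuring_jug","cup_stack","milk_tin","steel_shaker","bar_spoon"):
        for d in r.tip_of(n,cam)[:2]:
            u,v=d["at"]
            print(n,round(d["conf"],2),np.round(d["at"],1),world(c,min(u,639),min(v,479)).round(3))
E
```

```text
pics
{'time_s': 0.0, 'joints': array([ 9.38002903e+01,  2.05909911e+01,  6.34501340e-01, -1.96553864e-02,
       -7.01357979e+01, -1.65063147e+01]), 'qd': array([ 0.0013417 ,  0.00470773, -0.07634433, -0.02150426, -0.0944073 ,
       -0.08181392]), 'joint_torque': array([ 3.05624730e-03, -5.82729042e+01,  2.93053901e+01,  6.99692041e+00,
        7.10288499e-03, -1.56107162e-04]), 'tcp_pos': array([0.14838766, 0.65794933, 0.19943472]), 'eef_rot': array([ 1.79906265e+02, -8.50742808e-03, -1.27127111e+01]), 'contact_force': array([-0.00454695,  0.5561705 , -0.38362006]), 'moment': array([-0.00836933, -0.01075682,  0.02069654]), 'gripper_force': 0.0, 'gripper_width': 0.0875339891401238}
side {'fx': 520.7759594492795, 'fy': 520.7759594492795, 'cx': 328.1966303757277, 'cy': 242.81049224801544, 'position': array([ 0.3171596, -0.8749233,  0.8685008]), 'attitude': array([ 53.63806749,  -0.45359309, -17.9469633 ])}
stay_foot 0.81 [295.6 311.1] [ 0.521 -0.022  0.029]
stay_foot 0.49 [251.7 246. ] [0.463 0.179 0.086]
knee_grip 0.88 [317.8 269.7] [ 0.565 -0.056  0.168]
lid_hinge 0.58 [309.1 243.6]
[... 512 characters left out ...]
 'fy': 602.9701086440953, 'cx': 311.2687649341798, 'cy': 244.51454491344163, 'position': array([0.4885626 , 0.00734487, 1.555452  ]), 'attitude': array([  4.81790822,  -0.87878814, -88.73794906])}
knee_grip 0.64 [330.8 264.7] [ 0.56  -0.057  0.167]
lid_hinge 0.56 [255.5 250.9] [0.588 0.116 0.172]
lid_handle 0.61 [253.3 235.7] [0.611 0.112 0.297]
syrup_bottle 0.79 [192.1 299.4] [0.473 0.265 0.128]
milk_carton 0.9 [144.6 242.7] [0.604 0.38  0.14 ]
cup_stack 0.88 [470.6 249.3] [ 0.609 -0.4    0.099]
milk_tin 0.81 [236.3 219.6] [0.668 0.171 0.101]
milk_tin 0.5 [191.6 298.3] [0.476 0.265 0.135]
steel_shaker 0.88 [134.2 302.7] [0.463 0.398 0.138]
bar_spoon 0.81 [312.9 206.1] [ 0.721 -0.016 -0.   ]
```

View pics/side1.png

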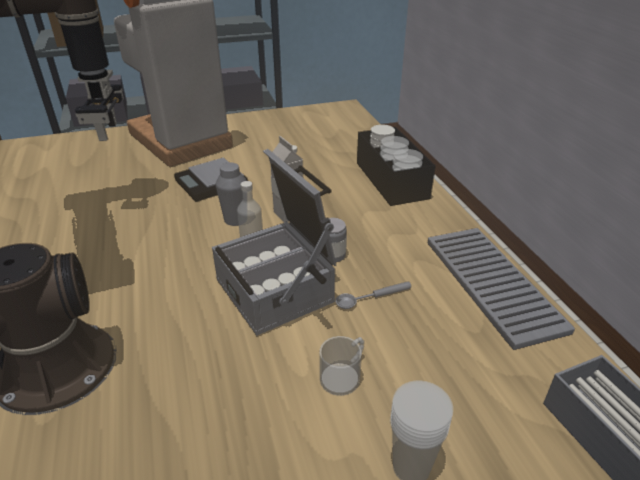

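View pics/top1.png

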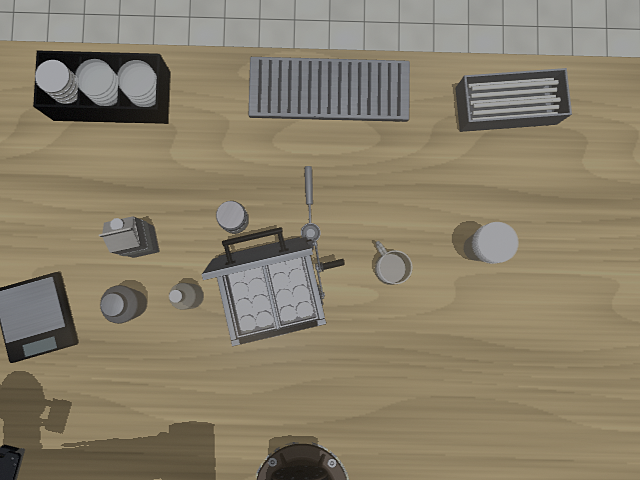

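The side view shows the open lid with the bar handle behind it at (315,178), and the stay with its black knee grip at (318,270). The jug is at (339,365). The top view shows the handle from (222,243) to (284,230), the grip at (332,264), and the chest turned by about 12°. Next I'll fit the axes from depth.

Run:
```python
from h import *
def cloud(c,m):
    v,u=np.nonzero(m&(c["range_z"]>0)); d=c["range_z"][v,u]
    p=np.stack([(u-c["cx"])/c["fx"]*d,-(v-c["cy"])/c["fy"]*d,-d],1)
    return p@rot(c).T+np.array(c["position"])
for cam in("side","top"):
    c=r.capture(cam)
    full=cloud(c,np.ones((480,640),bool))
    for n in("knee_grip","lid_handle","measuring_jug"):
        for d in r.regions_of(n,cam)[:1]:
            print(cam,n,round(d["conf"],2),np.round(d["extent"]),d["pixels"].sum())
    def band(lo,hi,zl,zh):
        return full[(full[:,0]>lo[0])&(full[:,0]<hi[0])&(full[:,1]>lo[1])&(full[:,1]<hi[1])&(full[:,2]>zl)&(full[:,2]<zh)]
    img=c["pixels"].astype(int).max(2)
    # grip: region right of stay; handle bar: behind lid ; both near black
    for nm,lo,hi,zl,zh in(("grip",(.5,-.12),(.62,-.02),.145,.18),("bar",(.58,.03),(.66,.2),.27,.31),("rim",(.35,-.05),(.62,.25),.10,.125)):
        q=band(lo,hi,zl,zh)
        if len(q)<8: print(nm,len(q));continue
        rect=cv2.minAreaRect((q[:,:2]*1000).astype(np.float32))
        e=np.linalg.svd(q[:,:2]-q[:,:2].mean(0),full_matrices=False)[2][0]
        print(cam,nm,len(q),np.median(q,0).round(3),q[:,2].max().round(3),rect,"dir",np.degrees(np.arctan2(*e[::-1])).round(1))
    save({"pixels":np.ascontiguousarray(cv2.resize(c["pixels"][150:350,200:400] if cam=="side" else c["pixels"][200:360,190:350],(600,600),interpolation=cv2.INTER_CUBIC))},cam+"crop")
```

```text
side knee_grip 0.62 [280. 220. 336. 306.] 910
side lid_handle 0.77 [262. 148. 337. 266.] 3213
side measuring_jug 0.57 [320. 336. 362. 398.] 2230
side grip 293 [ 0.558 -0.043  0.165] 0.18 ((552.5105590820312, -55.39107131958008), (44.03093338012695, 65.43980407714844), 1.524226427078247) dir -73.1
side bar 255 [0.609 0.106 0.29 ] 0.295 ((604.8533325195312, 115.89552307128906), (26.635404586791992, 134.3466796875), 11.391616821289062) dir -76.2
side rim 2596 [0.488 0.084 0.109] 0.125 ((495.7815856933594, 84.95452117919922), (211.5150146484375, 244.87059020996094), 14.430906295776367) dir -101.1
top knee_grip 0.74 [317. 256. 346. 284.] 217
top lid_handle 0.79 [202. 231. 316. 279.] 2458
top measuring_jug 0.61 [375. 244. 413. 285.] 1161
top grip 215 [ 0.56  -0.051  0.165] 0.179 ((563.6488647460938, -51.900917053222656), (37.810977935791016, 69.67406463623047), 30.353031158447266) dir 108.1
top bar 489 [0.606 0.099 0.29 ] 0.302 ((605.7075805664062, 104.34001159667969), (51.289302825927734, 147.764892578125), 0.002920154482126236) dir 94.7
top rim 2014 [0.454 0.082 0.11 ] 0.125 ((500.1600341796875, 82.31462860107422), (217.10821533203125, 239.0450439453125), 14.4979248046875) dir 101.8
```

View pics/topcrop.png

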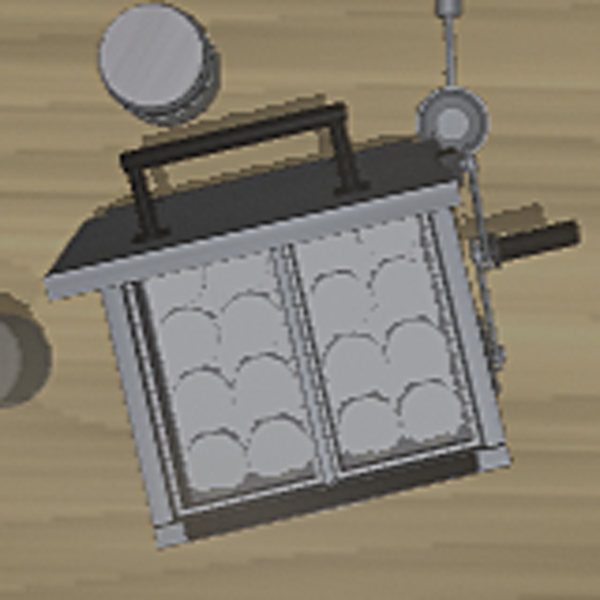

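The crop shows the bar from (127,160) to (343,110), the grip from (493,250) to (578,233), and the front rim corners at (160,540) and (508,460), all in crop pixels.

Run:
```python
from h import *
c=r.capture("top")
def onplane(u,v,z):
    a=world(c,u,v,1.0);o=np.array(c["position"]);return o+(a-o)*(z-o[2])/(a[2]-o[2])
for nm,a,b,z in(("bar",(127,160),(343,110),.285),("grip",(493,250),(578,233),.158),("front",(160,540),(508,460),.105)):
    P=[onplane(190+x/3.75,200+y/3.75,z) for x,y in(a,b)]
    e=P[0]-P[1]; print(nm,np.round(P,4).tolist(),"mid",((P[0]+P[1])/2).round(4),"len",np.linalg.norm(e).round(4),"yaw",np.degrees(np.arctan2(-e[0],e[1])).round(2))
```

```text
bar [[0.5957, 0.1747, 0.285], [0.6268, 0.054, 0.285]] mid [0.6113 0.1144 0.285 ] len 0.1247 yaw 14.48
grip [[0.5558, -0.0363, 0.158], [0.5675, -0.0887, 0.158]] mid [ 0.5617 -0.0625  0.158 ] len 0.0537 yaw 12.61
front [[0.3697, 0.1693, 0.105], [0.4248, -0.0502, 0.105]] mid [0.3972 0.0595 0.105 ] len 0.2264 yaw 14.07
```

```bash
cat >> h.py <<'E'
YAW=14.4
C=R.from_euler('z',YAW,degrees=True)          # chest axes
GRIP=np.array([.5617,-.061,.158]); BAR=np.array([.6125,.1145,.285])
def tool(lean=0,back=0):   # lean: about chest x (hand out to the right); back: about chest y
    return C*R.from_euler('yx',[back,lean],degrees=True)*R.from_euler('ZX',[-90,180],degrees=True)
def at(p,Rt,off=.019): return np.array(p)+Rt.as_matrix()[:,2]*off
def rel(p,Rt,s=None):
    s=s or r.get_state(); R0=R.from_euler('xyz',s["eef_rot"],degrees=True)
    t=R0.inv().apply(np.array(p)-s["tcp_pos"])/.5; d=(R0.inv()*Rt).as_rotvec(degrees=True)/360
    print("travel",t.round(4).tolist(),"dr",d.round(4).tolist())
def show():
    s=r.get_state(); print(s["time_s"],s["tcp_pos"].round(4),s["eef_rot"].round(1),s["joints"].round(1),s["contact_force"].round(1),s["gripper_width"].round(4),s["gripper_force"])
E
python3 - <<'E'
from h import *
T=tool(40); print(T.as_matrix().round(2), tool().as_euler('xyz',degrees=True))
rel([.149,.658,.45],tool()); rel([.42,.35,.47],tool()); rel([.5,.1,.47],tool());rel([.55,-.15,.45],T)
E
```

```text
[[ 0.19 -0.97 -0.16]
 [-0.74 -0.25  0.62]
 [-0.64  0.   -0.77]] [-180.     0.   -75.6]
travel [0.0012, 0.0007, -0.4992] dr [-0.0, 0.0, 0.1747]
travel [0.6654, 0.4823, -0.5393] dr [-0.0, 0.0, 0.1747]
travel [0.9315, 0.9349, -0.5393] dr [-0.0, 0.0, 0.1747]
travel [1.139, 1.4006, -0.4993] dr [0.0609, -0.0995, 0.1673]
```

>>> {"method": "jog_arm", "body": {"travel": [[0,0,-0.12],[0,0,-0.25],[0,0,-0.37],[0,0,-0.5],[0.1,0.07,-0.52],[0.2,0.14,-0.54],[0.3,0.21,-0.54],[0.4,0.28,-0.54],[0.5,0.36,-0.54],[0.6,0.43,-0.54]], "dr": [[0,0,0],[0,0,0],[0,0,0.02],[0,0,0.045],[0,0,0.07],[0,0,0.095],[0,0,0.12],[0,0,0.145],[0,0,0.17],[0,0,0.1747]], "claw": [1,1,1,1,1,1,1,1,1,1], "newtons": 40}}

```text
time_s: 2.9
tcp_pos: [0.3946, 0.3809, 0.4709]
eef_rot: [-180.0, 0.0, -75.7]
contact_force: [1.8, 0.5, -0.4]
gripper_width: 0.0877
gripper_force: 0.0
```

Run:
```python
from h import *
show(); T=tool(40)
rel([.5,.1,.47],tool());rel([.56,-.18,.45],T);rel(at(GRIP,T,-.08),T)
```

```text
Traceback (most recent call last):
  File "h.py", line 23, in show
    s=r.get_state(); print(s["time_s"],s["tcp_pos"].round(4),s["eef_rot"].round(1),s["joints"].round(1),s["contact_force"].round(1),s["gripper_width"].round(4),s["gripper_force"])
                                                                                                                                    ^^^^^^^^^^^^^^^^^^^^^^^^
AttributeError: 'float' object has no attribute 'round'
```

```bash
sed -i 's/s\["gripper_width"\].round(4)/round(s["gripper_width"],4)/' h.py
python3 - <<'E'
from h import *
show(); T=tool(40)
rel([.5,.1,.47],tool());rel([.56,-.18,.45],T);rel(at(GRIP,T,-.08),T)
E
```

```text
2.9 [0.3946 0.3809 0.4709] [-180.     0.   -75.7] [ 64.5   5.4  15.    0.  -99.5 -50.2] [ 1.8  0.5 -0.4] 0.0877 0.0
travel [0.5963, -0.0658, 0.0014] dr [-0.0001, 0.0001, -0.0004]
travel [1.1687, -0.0441, 0.0409] dr [-0.0002, -0.111, -0.0003]
travel [1.0421, -0.1059, 0.5025] dr [-0.0002, -0.111, -0.0003]
```

>>> {"method": "jog_arm", "body": {"travel": [[0.1,-0.01,0],[0.21,-0.02,0],[0.32,-0.03,0],[0.43,-0.05,0],[0.54,-0.06,0],[0.65,-0.06,0],[0.76,-0.05,0],[0.87,-0.05,0],[0.98,-0.05,0],[1.0,-0.05,0]], "dr": [[0,0,0],[0,0,0],[0,0,0],[0,0,0],[0,0,0],[0,-0.02,0],[0,-0.045,0],[0,-0.07,0],[0,-0.09,0],[0,-0.111,0]], "claw": [1,1,1,1,1,0.8,0.7,0.7,0.7,0.7]}}

```text
time_s: 4.15
tcp_pos: [0.5429, -0.0989, 0.4695]
eef_rot: [180.0, 40.2, -75.8]
contact_force: [1.3, 1.3, -1.7]
gripper_width: 0.0614
gripper_force: 0.0
```

Run:
```python
from h import *
show(); T=tool(40)
rel(at(GRIP,T,-.15),T);rel(at(GRIP,T,-.05),T);rel(at(GRIP,T),T)
```

```text
4.15 [ 0.5429 -0.0989  0.4695] [180.   40.2 -75.8] [ -18.2   20.1   36.9  -40.9 -123.6   14.2] [ 1.3  1.3 -1.7] 0.0614 0.0
travel [0.3522, -0.0557, 0.2171] dr [-0.0003, 0.0007, -0.0003]
travel [0.3531, -0.0553, 0.4171] dr [-0.0003, 0.0007, -0.0003]
travel [0.3537, -0.0551, 0.5551] dr [-0.0003, 0.0007, -0.0003]
```

>>> {"method": "jog_arm", "body": {"travel": [[0.1,-0.02,0],[0.2,-0.04,0.02],[0.3,-0.05,0.08],[0.353,-0.055,0.16],[0.353,-0.055,0.22],[0.353,-0.055,0.28],[0.353,-0.055,0.34],[0.353,-0.055,0.38],[0.353,-0.055,0.4],[0.353,-0.055,0.4]], "dr": [[0,0,0],[0,0,0],[0,0,0],[0,0,0],[0,0,0],[0,0,0],[0,0,0],[0,0,0],[0,0,0],[0,0,0]], "claw": [0.7,0.7,0.7,0.7,0.7,0.7,0.7,0.7,0.7,0.7]}}

```text
time_s: 5.4
tcp_pos: [0.5706, -0.095, 0.2036]
eef_rot: [180.0, 40.0, -75.6]
contact_force: [-0.5, -0.6, 0.7]
gripper_width: 0.0609
gripper_force: 0.0
```

Run:
```python
from h import *
show(); T=tool(40)
s=r.get_state();c=r.capture("wrist");save(c,"w1")
H=np.array(c["hand_eye"]);R0=R.from_euler('xyz',s["eef_rot"],degrees=True)
print(H.round(3).tolist())
for d in r.tip_of("knee_grip","wrist")[:2]:
    u,v=d["at"];z=c["range_z"][int(v),int(u)]
    p=H@[(u-c["cx"])/c["fx"]*z,-(v-c["cy"])/c["fy"]*z,-z,1]
    print(d,z,p[:3].round(4),(R0.apply(p[:3])+s["tcp_pos"]).round(4))
rel(at(GRIP,T),T)
```

```text
5.4 [ 0.5706 -0.095   0.2036] [180.   40.  -75.6] [-15.9  28.   13.9 -34.  -97.4  32.4] [-0.5 -0.6  0.7] 0.0609 0.0
[[-0.001, 0.962, 0.273, 0.073], [1.0, 0.0, 0.002, -0.0], [0.002, 0.273, -0.962, -0.184], [0.0, 0.0, 0.0, 1.0]]
{'at': [311.7, 244.2], 'conf': 0.85} 0.236095 [0.0077 0.0002 0.043 ] [ 0.565  -0.0739  0.1657]
travel [0.0042, 0.0011, 0.1551] dr [-0.0001, -0.0002, 0.0001]
```

View pics/w1.png

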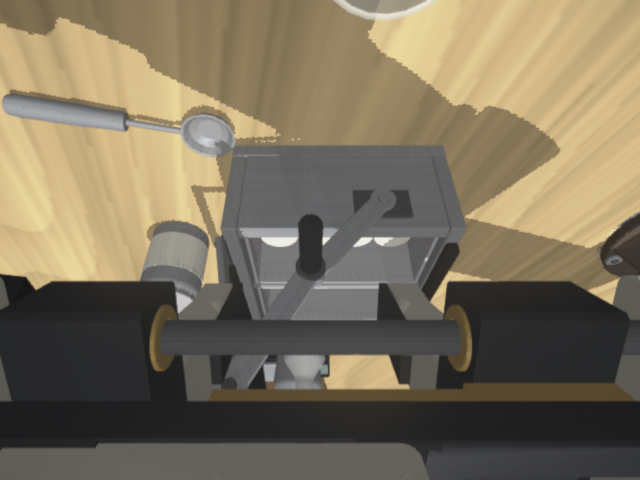

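The wrist view shows the knee grip at (311,245), centred between the fingers, with its link to the left of it. Its measured height agrees with 158 mm. I'll go in slightly right of the middle and close.

>>> {"method": "jog_arm", "body": {"travel": [[0.012,0.001,0.04],[0.012,0.001,0.08],[0.012,0.001,0.12],[0.012,0.001,0.149],[0.012,0.001,0.149],[0.012,0.001,0.149],[0.012,0.001,0.149],[0.012,0.001,0.149],[0.012,0.001,0.149],[0.012,0.001,0.149]], "dr": [[0,0,0],[0,0,0],[0,0,0],[0,0,0],[0,0,0],[0,0,0],[0,0,0],[0,0,0],[0,0,0],[0,0,0]], "claw": [0.7,0.7,0.7,0.7,0.7,0,0,0,0,0], "newtons": 40}}

```text
time_s: 6.75
tcp_pos: [0.5595, -0.0534, 0.1428]
eef_rot: [-180.0, 40.0, -75.6]
contact_force: [0.9, 0.2, -0.8]
gripper_width: 0.0167
gripper_force: 0.1
```

Run:
```python
from h import *
show()
s=r.get_state();R0=R.from_euler('xyz',s["eef_rot"],degrees=True)
a0=np.arctan2(74,62.7)
for k in np.arange(.06,.661,.06):
    d=.097*np.array([np.cos(a0+k)-np.cos(a0),0,np.sin(a0+k)-np.sin(a0)])
    print(round(k,2),(R0.inv().apply(C.apply(d))/.5).round(4).tolist())
```

```text
6.75 [ 0.5595 -0.0534  0.1428] [-180.    40.   -75.6] [-12.9  28.5   6.6 -34.8 -89.3  34.5] [ 0.9  0.2 -0.8] 0.0167 0.1308987708762288
0.06 [-0.0047, 0.0091, -0.0056]
0.12 [-0.009, 0.0186, -0.0107]
0.18 [-0.0129, 0.0285, -0.0154]
0.24 [-0.0164, 0.0388, -0.0196]
0.3 [-0.0196, 0.0493, -0.0233]
0.36 [-0.0223, 0.0602, -0.0266]
0.42 [-0.0246, 0.0713, -0.0293]
0.48 [-0.0264, 0.0825, -0.0316]
0.54 [-0.0279, 0.0939, -0.0333]
0.6 [-0.0289, 0.1055, -0.0345]
0.66 [-0.0294, 0.1171, -0.0351]
```

>>> {"method": "jog_arm", "body": {"travel": [[0,0,0],[0,0,0],[-0.0024,0.0045,-0.0028],[-0.0047,0.0091,-0.0056],[-0.009,0.0186,-0.0107],[-0.0129,0.0285,-0.0154],[-0.0164,0.0388,-0.0196],[-0.0196,0.0493,-0.0233],[-0.0196,0.0493,-0.0233],[-0.0196,0.0493,-0.0233]], "dr": [[0,0,0],[0,0,0],[0,0,0],[0,0,0],[0,0,0],[0,0,0],[0,0,0],[0,0,0],[0,0,0],[0,0,0]], "claw": [0,0,0,0,0,0,0,0,0,0], "newtons": 40}}

```text
time_s: 8.0
tcp_pos: [0.5364, -0.059, 0.1599]
eef_rot: [-179.8, 40.0, -75.4]
contact_force: [4.2, 2.1, 10.0]
gripper_width: 0.0104
gripper_force: 40.3
```

Run:
```python
from h import *
show()
c=r.capture("side");
for n in("knee_grip","lid_handle"):
  for d in r.tip_of(n,"side")[:1]: print(n,d,world(c,*d["at"]).round(4))
save({"pixels":np.ascontiguousarray(cv2.resize(c["pixels"][150:330,210:410],(800,600)[:2],interpolation=cv2.INTER_CUBIC))},"s2")
```

```text
8.0 [ 0.5364 -0.059   0.1599] [-179.8   40.   -75.4] [-13.8  26.1   4.8 -34.5 -90.2  34.9] [ 4.2  2.1 10. ] 0.0104 40.30671179294586
knee_grip {'at': [308.1, 267.4], 'conf': 0.47} [ 0.521  -0.1385  0.2486]
lid_handle {'at': [311.7, 178.1], 'conf': 0.64} [0.6023 0.1107 0.2932]
```

View pics/s2.png

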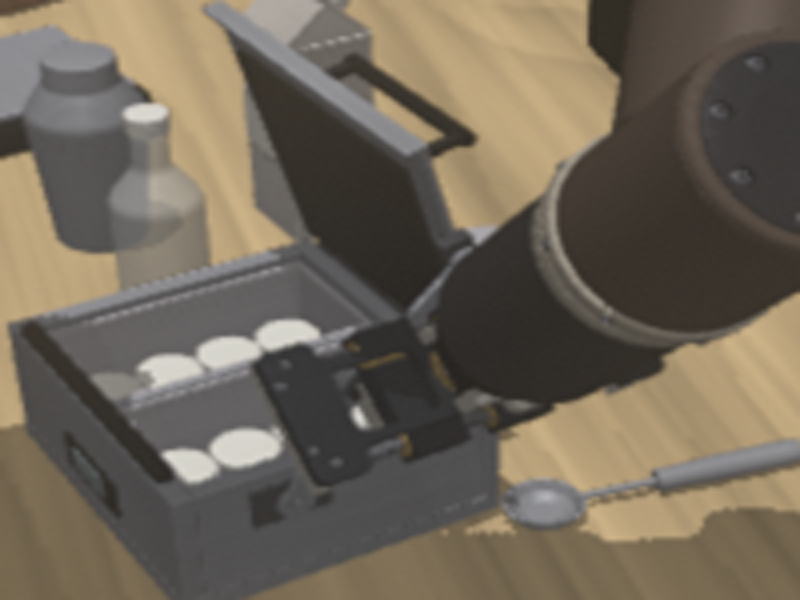

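The crop shows the gripper holding the grip forward of its start, at about (340,420). The handle has moved about 9 mm forward, so the stay is past straight. I'll continue to about 0.6 rad of swing.

>>> {"method": "jog_arm", "body": {"travel": [[-0.0027,0.0109,-0.0033],[-0.005,0.022,-0.006],[-0.0068,0.0332,-0.0083],[-0.0083,0.0446,-0.01],[-0.0093,0.0562,-0.0112],[-0.0093,0.0562,-0.0112],[-0.0093,0.0562,-0.0112],[-0.0093,0.0562,-0.0112],[-0.0093,0.0562,-0.0112],[-0.0093,0.0562,-0.0112]], "dr": [[0,0,0],[0,0,0],[0,0,0],[0,0,0],[0,0,0],[0,0,0],[0,0,0],[0,0,0],[0,0,0],[0,0,0]], "claw": [0,0,0,0,0,0,0,0,0,0], "newtons": 40}}

```text
time_s: 9.4
tcp_pos: [0.5086, -0.0661, 0.1687]
eef_rot: [-179.8, 40.0, -75.3]
contact_force: [1.3, 1.1, 19.8]
gripper_width: 0.007
gripper_force: 40.3
```

Run:
```python
from h import *
show()
c=r.capture("side");
for n in("knee_grip","lid_handle"):
  for d in r.tip_of(n,"side")[:1]: print(n,d,world(c,*d["at"]).round(4))
c=r.capture("top");
for n in("knee_grip","lid_handle"):
  for d in r.tip_of(n,"top")[:1]: print(n,d,world(c,*d["at"]).round(4))
```

```text
9.4 [ 0.5086 -0.0661  0.1687] [-179.8   40.   -75.3] [-15.   23.9   2.3 -34.1 -90.6  36.1] [ 1.3  1.1 19.8] 0.007 40.30496835708618
knee_grip {'at': [288.8, 214.9], 'conf': 0.5} [0.5519 0.1357 0.1889]
lid_handle {'at': [299.5, 182.7], 'conf': 0.96} [0.5735 0.1093 0.2871]
knee_grip {'at': [336.7, 287.4], 'conf': 0.56} [ 0.5083 -0.0711  0.1823]
lid_handle {'at': [257.8, 251.9], 'conf': 0.73} [0.5774 0.1023 0.2904]
```

>>> {"method": "jog_arm", "body": {"travel": [[0,0,0],[0,0,0],[0,0,0],[0,0,0],[0,0,-0.03],[0,0,-0.08],[0,0,-0.15],[0,0,-0.22],[0,0,-0.3],[0,0,-0.38]], "dr": [[0,0,0],[0,0,0],[0,0,0],[0,0,0],[0,0,0],[0,0,0],[0,0,0],[0,0,0],[0,0,0],[0,0,0]], "claw": [0.2,0.5,0.7,0.7,0.7,0.7,0.7,0.7,0.7,0.7]}}

```text
time_s: 10.95
tcp_pos: [0.5386, -0.1862, 0.3125]
eef_rot: [180.0, 39.9, -75.6]
contact_force: [0.6, -0.5, -0.2]
gripper_width: 0.0614
gripper_force: 0.0
```

Run:
```python
from h import *
show()
for cam in("side","top"):
  c=r.capture(cam)
  for n in("knee_grip","lid_handle"):
    for d in r.tip_of(n,cam)[:1]: print(n,d,world(c,*d["at"]).round(4))
  save({"pixels":np.ascontiguousarray(cv2.resize(c["pixels"][150:330,210:410] if cam=="side" else c["pixels"][200:350,170:370],(800,600),interpolation=cv2.INTER_CUBIC))},cam+"3")
```

```text
10.95 [ 0.5386 -0.1862  0.3125] [180.   39.9 -75.6] [ -23.5   26.3   25.   -33.1 -112.1   31.6] [ 0.6 -0.5 -0.2] 0.0614 0.0
knee_grip {'at': [293.7, 272.3], 'conf': 0.59} [ 0.5084 -0.0728  0.1879]
lid_handle {'at': [300.6, 181.2], 'conf': 0.61} [0.5749 0.1048 0.2931]
knee_grip {'at': [335.6, 287.6], 'conf': 0.78} [ 0.5077 -0.0683  0.1878]
lid_handle {'at': [257.3, 250.1], 'conf': 0.66} [0.5809 0.1032 0.2937]
```

View pics/top3.png

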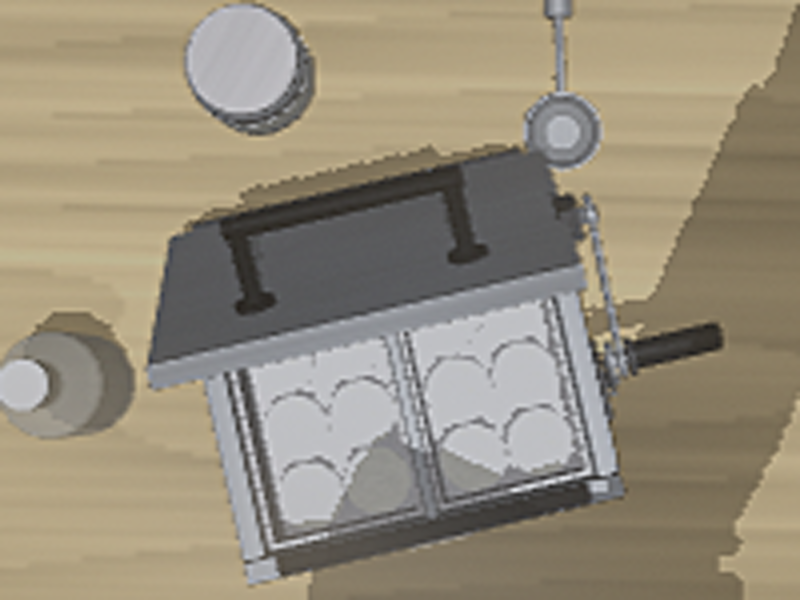

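The top view shows the lid holding on its own near 0.2 rad with the stay folded forward. The bar runs from (230,226) to (462,176), with the gap between it and the lid on its front side.

```bash
cat >> h.py <<'E'
HINGE=BAR-C.apply([.0136,0,.171])
def handle(q):
    a=np.radians(78)-q
    return HINGE+C.apply([-.165*np.cos(a)+.049*np.sin(a),0,.165*np.sin(a)+.049*np.cos(a)])
E
python3 - <<'E'
from h import *
c=r.capture("top")
def onplane(u,v,z):
    a=world(c,u,v,1.0);o=np.array(c["position"]);return o+(a-o)*(z-o[2])/(a[2]-o[2])
P=[onplane(170+x/4,200+y/4,.287) for x,y in((230,226),(462,176))];print(np.round(P,4),np.mean(P,0).round(4))
for q in(.15,.2,.25):print(q,handle(q).round(4))
T=tool(0,15);H=handle(.2);print(T.as_matrix()[:,2])
rel([.54,-.18,.46],T);rel(at(H,T,-.13),T);rel(at(H,T,-.04),T)
E
```

```text
[[0.5665 0.1659 0.287 ]
 [0.5957 0.0446 0.287 ]] [0.5811 0.1052 0.287 ]
0.15 [0.5875 0.1081 0.2857]
0.2 [0.5792 0.106  0.2849]
0.25 [0.571  0.1038 0.2836]
[-0.25068777 -0.06436568 -0.96592583]
travel [-0.1982, -0.005, -0.2246] dr [-0.0398, 0.1105, 0.0145]
travel [-0.5438, -0.2908, 0.1947] dr [-0.0398, 0.1105, 0.0145]
travel [-0.432, -0.2444, 0.3279] dr [-0.0398, 0.1105, 0.0145]
```

>>> {"method": "jog_arm", "body": {"travel": [[-0.07,0,-0.08],[-0.14,0,-0.16],[-0.2,0,-0.22],[-0.25,-0.04,-0.16],[-0.31,-0.09,-0.1],[-0.37,-0.14,-0.03],[-0.43,-0.19,0.04],[-0.48,-0.24,0.11],[-0.544,-0.291,0.18],[-0.544,-0.291,0.195]], "dr": [[-0.008,0.022,0.003],[-0.016,0.044,0.006],[-0.024,0.066,0.009],[-0.032,0.088,0.012],[-0.0398,0.1105,0.0145],[-0.0398,0.1105,0.0145],[-0.0398,0.1105,0.0145],[-0.0398,0.1105,0.0145],[-0.0398,0.1105,0.0145],[-0.0398,0.1105,0.0145]], "claw": [0.6,0.5,0.45,0.45,0.45,0.45,0.45,0.45,0.45,0.45]}}

```text
time_s: 12.55
tcp_pos: [0.6121, 0.118, 0.4082]
eef_rot: [164.8, -0.0, -75.4]
contact_force: [-0.2, -0.5, 0.8]
gripper_width: 0.0391
gripper_force: 0.0
```

Run:
```python
from h import *
show()
s=r.get_state();c=r.capture("wrist");save(c,"w2")
H=np.array(c["hand_eye"]);R0=R.from_euler('xyz',s["eef_rot"],degrees=True)
for d in r.tip_of("lid_handle","wrist")[:2]:
    u,v=d["at"];z=c["range_z"][int(v),int(u)]
    p=H@[(u-c["cx"])/c["fx"]*z,-(v-c["cy"])/c["fy"]*z,-z,1]
    print(d,z,p[:3].round(4),(R0.apply(p[:3])+s["tcp_pos"]).round(4))
T=tool(0,15);P=np.array([.580,.1058,.285]); rel(at(P,T,-.04),T); rel(at(P,T,.015),T)
```

```text
12.55 [0.6121 0.118  0.4082] [164.8  -0.  -75.4] [  26.7   23.7   31.2   -3.3 -112.2  -12.9] [-0.2 -0.5  0.8] 0.0391 0.0
{'at': [310.1, 225.9], 'conf': 0.83} 0.31380546 [ 0.0003 -0.001   0.1217] [0.5823 0.1098 0.2904]
travel [0.0023, -0.0009, 0.1773] dr [0.0003, -0.0003, 0.0003]
travel [0.0021, -0.0011, 0.2873] dr [0.0003, -0.0003, 0.0003]
```

View pics/w2.png

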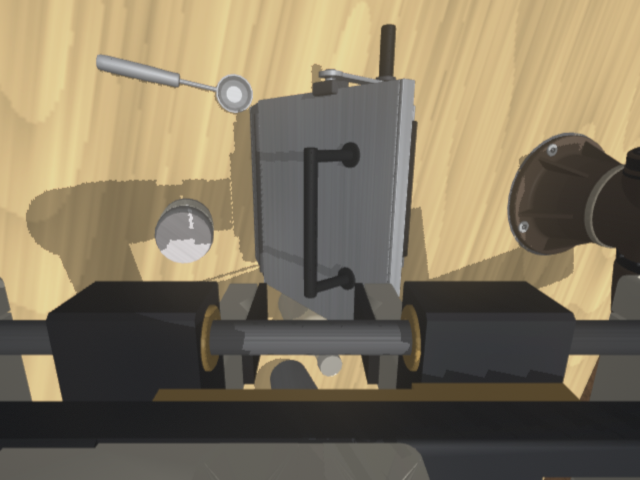

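The wrist view shows the bar centred between the fingers at (310,225), with the lid edge at u≈405, clear of the front finger. I'll go in and grip.

>>> {"method": "jog_arm", "body": {"travel": [[0.001,-0.002,0.06],[0.001,-0.002,0.12],[0.001,-0.002,0.17],[0.001,-0.002,0.21],[0.001,-0.002,0.25],[0.001,-0.002,0.286],[0.001,-0.002,0.286],[0.001,-0.002,0.286],[0.001,-0.002,0.286],[0.001,-0.002,0.286]], "dr": [[0,0,0],[0,0,0],[0,0,0],[0,0,0],[0,0,0],[0,0,0],[0,0,0],[0,0,0],[0,0,0],[0,0,0]], "claw": [0.45,0.45,0.45,0.45,0.45,0.45,0.45,0.0,0,0], "newtons": 25}}

```text
time_s: 13.9
tcp_pos: [0.5779, 0.1046, 0.2729]
eef_rot: [165.1, -0.0, -75.6]
contact_force: [0.3, 0.4, -0.6]
gripper_width: 0.015
gripper_force: 0.0
```

>>> {"method": "jog_arm", "body": {"travel": [[0,0,0],[0,0,0],[0,0,0],[0,0,0],[0,0,0],[0,0,0],[0,0,0],[0,0,0],[0,0,0],[0,0,0]], "dr": [[0,0,0],[0,0,0],[0,0,0],[0,0,0],[0,0,0],[0,0,0],[0,0,0],[0,0,0],[0,0,0],[0,0,0]], "claw": [0,0,0,0,0,0,0,0,0,0], "newtons": 25}}

```text
time_s: 15.15
tcp_pos: [0.5776, 0.1046, 0.2724]
eef_rot: [165.1, -0.1, -75.6]
contact_force: [0.5, 0.6, 0.8]
gripper_width: 0.0001
gripper_force: 0.0
```

Run:
```python
from h import *
show()
s=r.get_state();R0=R.from_euler('xyz',s["eef_rot"],degrees=True)
g=s["tcp_pos"]-R0.as_matrix()[:,2]*.015
print("bar now",g.round(4)); q0=.2; print(handle(.15).round(4),handle(q0).round(4))
d=C.inv().apply(g-HINGE);print(d, np.hypot(d[0],d[2]), np.hypot(.165,.049))
for q in np.arange(q0,1.0001,.05):
    print(round(q,2),(R0.inv().apply(handle(q)-handle(q0))/.5).round(4).tolist())
```

```text
15.15 [0.5776 0.1046 0.2724] [ 1.651e+02 -1.000e-01 -7.560e+01] [ 27.   20.5   9.5  -3.2 -93.6 -12.4] [0.5 0.6 0.8] 0.0001 0.0
bar now [0.5813 0.1056 0.2869]
[0.5875 0.1081 0.2857] [0.5792 0.106  0.2849]
[-0.01879779 -0.00090443  0.17289694] 0.1739158066979406 0.17212204972053988
0.2 [0.0, 0.0, 0.0]
0.25 [-0.0, 0.0158, 0.0068]
0.3 [-0.0, 0.0313, 0.0144]
0.35 [-0.0, 0.0463, 0.0227]
0.4 [-0.0, 0.0609, 0.0318]
0.45 [-0.0, 0.0751, 0.0416]
0.5 [-0.0, 0.0887, 0.0522]
0.55 [-0.0, 0.1018, 0.0633]
0.6 [-0.0, 0.1143, 0.0751]
0.65 [-0.0, 0.1262, 0.0876]
0.7 [-0.0, 0.1375, 0.1006]
0.75 [-0.0, 0.1481, 0.1141]
0.8 [-0.0001, 0.158, 0.1282]
0.85 [-0.0001, 0.1672, 0.1427]
0.9 [-0.0001, 0.1757, 0.1577]
0.95 [-0.0001, 0.1834, 0.1731]
1.0 [-0.0001, 0.1903, 0.1889]
```

The fingers closed fully, so the bar isn't between them. I'll look again.

Run:
```python
from h import *
for cam in("side","top"):
  c=r.capture(cam)
  for d in r.tip_of("lid_handle",cam)[:1]: print(d,world(c,*d["at"]).round(4))
  if cam=="side": save({"pixels":np.ascontiguousarray(cv2.resize(c["pixels"][110:260,240:440],(800,600),interpolation=cv2.INTER_CUBIC))},"side4")
```

```text
{'at': [304.9, 181.0], 'conf': 0.88} [0.585  0.1056 0.2915]
{'at': [254.1, 250.1], 'conf': 0.88} [0.5741 0.1024 0.385 ]
```

View pics/side4.png

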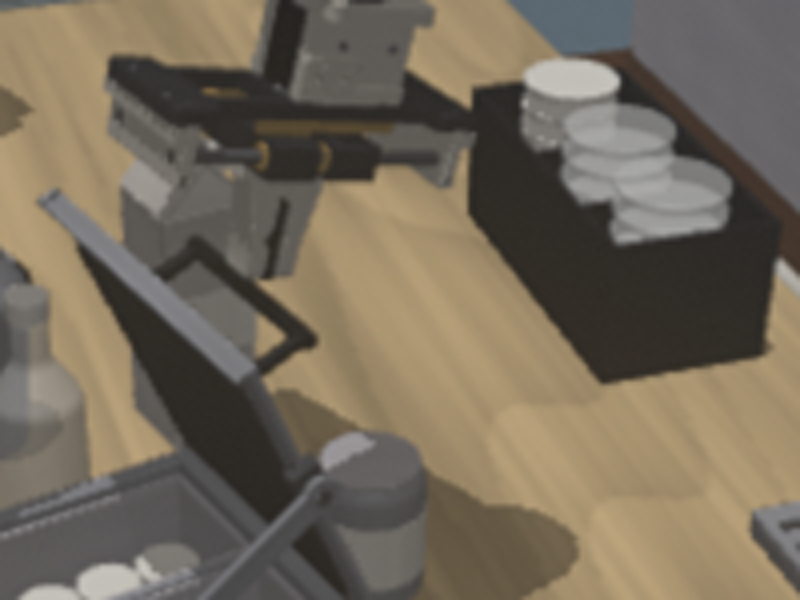

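Run:
```python
from h import *
s=r.get_state();c=r.capture("side");A=rot(c)
def proj(p):
    q=A.T@(np.array(p)-c["position"]);return [round(c["cx"]+c["fx"]*q[0]/-q[2],1),round(c["cy"]-c["fy"]*q[1]/-q[2],1),round(-q[2],4)]
R0=R.from_euler('xyz',s["eef_rot"],degrees=True).as_matrix()
print("tcp",proj(s["tcp_pos"]),"20 back",proj(s["tcp_pos"]-.02*R0[:,2]),"40 back",proj(s["tcp_pos"]-.04*R0[:,2]))
for t in(-.06,0,.06): print("bar",t,proj(np.array([.581,.1058,.285])+C.apply([0,t,0])))
# pixel -> world near finger tip and bar
for x,y in((285,270),(275,262),(300,230),(240,285),(270,307),(300,330),(215,260)):
    u,v=240+x/4,110+y/4; print((x,y),world(c,u,v).round(4))
c=r.capture("wrist");H=np.array(c["hand_eye"])
for d in r.tip_of("lid_handle","wrist")[:2]:
    u,v=d["at"];z=c["range_z"][int(v),int(u)]
    p=H@[(u-c["cx"])/c["fx"]*z,-(v-c["cy"])/c["fy"]*z,-z,1]
    print(d,z,p[:3].round(4),(R0@p[:3]+s["tcp_pos"]).round(4))
save({"pixels":np.ascontiguousarray(c["pixels"])},"w3")
```

```text
tcp [np.float64(302.0), np.float64(189.1), np.float64(1.1682)] 20 back [np.float64(303.8), np.float64(181.0), np.float64(1.159)] 40 back [np.float64(305.7), np.float64(172.7), np.float64(1.1498)]
bar -0.06 [np.float64(317.2), np.float64(195.7), np.float64(1.1218)]
bar 0 [np.float64(303.2), np.float64(183.8), np.float64(1.1625)]
bar 0.06 [np.float64(290.1), np.float64(172.7), np.float64(1.2032)]
(285, 270) [0.5979 0.099  0.3017]
(275, 262) [0.5922 0.0989 0.3077]
(300, 230) [0.6076 0.1019 0.3235]
(240, 285) [0.5756 0.1126 0.2886]
(270, 307) [0.5835 0.0795 0.2915]
(300, 330) [0.5924 0.0521 0.291 ]
(215, 260) [0.5683 0.139  0.2917]
{'at': [310.1, 295.0], 'conf': 0.82} 0.17825262 [ 0.     -0.0008 -0.0193] [0.5832 0.106  0.2909]
```

View pics/w3.png

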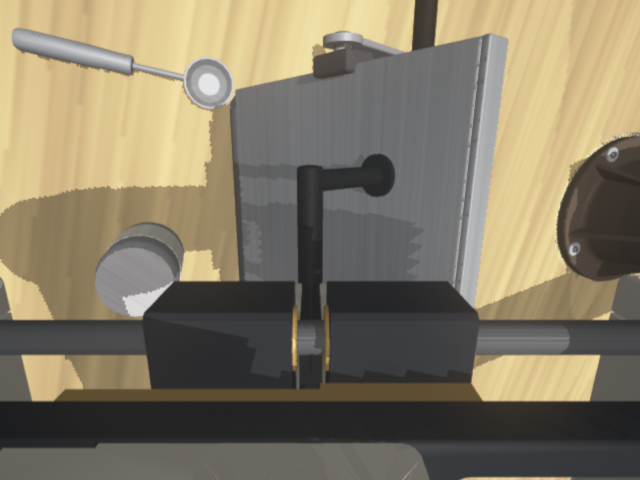

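Run:
```python
from h import *
s=r.get_state();R0=R.from_euler('xyz',s["eef_rot"],degrees=True).as_matrix()
c=r.capture("side")
v,u=np.mgrid[155:200,285:330];v=v.ravel();u=u.ravel();d=c["range_z"][v,u]
p=np.stack([(u-c["cx"])/c["fx"]*d,-(v-c["cy"])/c["fy"]*d,-d],1)@rot(c).T+c["position"]
q=(p-s["tcp_pos"])@R0
m=(abs(q[:,0])<.03)&(abs(q[:,1])<.06)&(q[:,2]>-.06)&(q[:,2]<.02)
for vv in range(164,196,2):
    k=m&(v==vv); print(vv,[(int(a),*(b*1000).round().astype(int).tolist()) for a,b in zip(u[k],q[k])][::2])
```

```text
164 [(298, -8, 19, -57), (300, -4, 17, -59)]
166 [(298, -9, 17, -52), (300, -2, 18, -56), (302, 3, 16, -57), (304, 8, 14, -59), (309, 8, 1, -59), (311, 7, -5, -59), (315, 7, -15, -59)]
168 [(298, -7, 18, -49), (300, -1, 17, -51), (302, 8, 18, -55), (304, 7, 12, -54), (306, 4, 5, -53), (308, 7, 2, -55), (310, 6, -4, -54), (312, 10, -7, -56), (314, 9, -13, -55)]
170 [(297, -12, 16, -41), (299, -5, 16, -45), (301, 5, 17, -49), (303, 10, 16, -51), (305, 7, 9, -50), (307, 6, 2, -49), (309, 7, -2, -50), (311, 11, -5, -51), (313, 7, -12, -50), (315, 9, -17, -50)]
172 [(297, -10, 16, -37), (299, -4, 15, -40), (301, 3, 15, -44), (303, 9, 14, -46), (305, 13, 11, -48), (307, 10, 4, -46), (309, 7, -3, -45), (311, 12, -5, -47), (313, 9, -13, -45)]
174 [(297, -9, 15, -33), (299, -1, 16, -37), (301, 6, 16, -40), (303, 11, 14, -42), (305, 8, 7, -41), (307, 6, 0, -40), (309, 10, -2, -41), (311, 8, -9, -41), (313, 8, -15, -40)]
176 [(295, -29, 6, -19), (297, -27, 2, -20), (299, -3, 14, -31), (301, 7, 15, -35), (303, 8, 11, -36), (305, 13, 9, -38), (307, 8, 0, -36), (309, 9, -4, -36), (311, 7, -11, -35), (313, 9, -15, -36)]
178 [(295, -30, 4, -14), (297, -19, 7, -19), (299, -19, 1, -19), (301, 8, 15, -31), (303, 8, 10, -31), (305, 11, 7, -32), (307, 9, 0, -31), (309, 9, -5, -31), (311, 7, -12, -30)]
180 [(296, -26, 3, -11), (298, -11, 8, -18), (300, -8, 5, -19), (302, -7, 0, -19)]
182 [(299, -10, 5, -13), (301, -4, 4, -16), (303, 0, 1, -17), (305, 7, 1, -21)]
184 [(301, -3, 3, -11), (303, 8, 6, -17), (305, 14, 5, -20), (307, 19, 3, -22)]
186 [(303, 6, 3, -10), (305, 13, 3, -14), (307, 20, 3, -17), (309, 24, 0, -19)]
188 [(306, 20, 4, -12)]
190 [(308, 27, 3, -11)]
192 []
194 [(285, 21, 56, -1)]
```

Depth shows the real fingertips end about 28 mm short of the reported TCP, at tool z ≈ -29 mm. They closed above the bar, and the stay grip was held only by the tips. I'll open and go about 30 mm deeper.

>>> {"method": "jog_arm", "body": {"travel": [[0,0,0],[0,0,0],[0,0,0],[0,-0.001,0.015],[0,-0.002,0.03],[0,-0.002,0.045],[0,-0.002,0.06],[0,-0.002,0.06],[0,-0.002,0.06],[0,-0.002,0.06]], "dr": [[0,0,0],[0,0,0],[0,0,0],[0,0,0],[0,0,0],[0,0,0],[0,0,0],[0,0,0],[0,0,0],[0,0,0]], "claw": [0.37,0.37,0.37,0.37,0.37,0.37,0.37,0.37,0,0], "newtons": 25}}

```text
time_s: 16.8
tcp_pos: [0.5713, 0.103, 0.2435]
eef_rot: [165.1, -0.0, -75.6]
contact_force: [-0.7, 0.5, -0.4]
gripper_width: 0.0176
gripper_force: 0.0
```

>>> {"method": "jog_arm", "body": {"travel": [[0,0,0],[0,0,0],[0,0,0],[0,0,0],[0,0,0],[0,0,0],[0,0,0],[0,0,0],[0,0,0],[0,0,0]], "dr": [[0,0,0],[0,0,0],[0,0,0],[0,0,0],[0,0,0],[0,0,0],[0,0,0],[0,0,0],[0,0,0],[0,0,0]], "claw": [0,0,0,0,0,0,0,0,0,0], "newtons": 25}}

```text
time_s: 18.05
tcp_pos: [0.5709, 0.1028, 0.2435]
eef_rot: [165.1, -0.1, -75.6]
contact_force: [-3.5, 0.2, 5.1]
gripper_width: 0.0112
gripper_force: 25.0
```

Run:
```python
from h import *
show()
c=r.capture("side")
for d in r.tip_of("lid_handle","side")[:1]: print(d,world(c,*d["at"]).round(4))
s=r.get_state();R0=R.from_euler('xyz',s["eef_rot"],degrees=True)
print("bar est",(s["tcp_pos"]-R0.as_matrix()[:,2]*.0433).round(4))
q0=.19
for q in np.arange(q0,1.361,.06):
    print(round(q,2),(R0.inv().apply(handle(q)-handle(q0))/.5).round(4).tolist())
```

```text
18.05 [0.5709 0.1028 0.2435] [ 1.651e+02 -1.000e-01 -7.560e+01] [ 27.1  20.5   5.8  -3.2 -89.9 -12.3] [-3.5  0.2  5.1] 0.0112 25.000418722629547
{'at': [302.2, 181.7], 'conf': 0.63} [0.5763 0.0962 0.2963]
bar est [0.5817 0.1056 0.2854]
0.19 [0.0, 0.0, 0.0]
0.25 [-0.0, 0.019, 0.0081]
0.31 [-0.0, 0.0375, 0.0173]
0.37 [-0.0, 0.0554, 0.0276]
0.43 [-0.0, 0.0727, 0.0389]
0.49 [-0.0, 0.0892, 0.0513]
0.55 [-0.0, 0.105, 0.0646]
0.61 [-0.0, 0.1199, 0.0788]
0.67 [-0.0001, 0.134, 0.094]
0.73 [-0.0001, 0.1471, 0.1099]
0.79 [-0.0001, 0.1593, 0.1266]
0.85 [-0.0001, 0.1704, 0.144]
0.91 [-0.0001, 0.1805, 0.162]
0.97 [-0.0001, 0.1894, 0.1806]
1.03 [-0.0001, 0.1973, 0.1997]
1.09 [-0.0002, 0.204, 0.2193]
1.15 [-0.0002, 0.2094, 0.2392]
1.21 [-0.0002, 0.2137, 0.2594]
1.27 [-0.0002, 0.2168, 0.2798]
1.33 [-0.0002, 0.2186, 0.3004]
```

Gripped (11 mm, 25 N). Lowering in stages along the lid's arc.

>>> {"method": "jog_arm", "body": {"travel": [[0,0.0095,0.004],[0,0.019,0.0081],[0,0.0375,0.0173],[0,0.0554,0.0276],[0,0.0727,0.0389],[0,0.0892,0.0513],[0,0.105,0.0646],[0,0.1125,0.0717],[0,0.1125,0.0717],[0,0.1125,0.0717]], "dr": [[0,0,0],[0,0,0],[0,0,0],[0,0,0],[0,0,0],[0,0,0],[0,0,0],[0,0,0],[0,0,0],[0,0,0]], "claw": [0,0,0,0,0,0,0,0,0,0], "newtons": 30}}

```text
time_s: 19.4
tcp_pos: [0.5082, 0.0867, 0.2225]
eef_rot: [164.9, -0.1, -75.6]
contact_force: [-6.1, -1.0, 1.4]
gripper_width: 0.0109
gripper_force: 30.0
```

Run:
```python
from h import *
show()
c=r.capture("side")
for d in r.tip_of("lid_handle","side")[:1]: print(d,world(c,*d["at"]).round(4))
print("expected",handle(.58).round(4))
s=r.get_state();R0=R.from_euler('xyz',s["eef_rot"],degrees=True)
print("bar est",(s["tcp_pos"]-R0.as_matrix()[:,2]*.0433).round(4))
for q in np.arange(.63,1.03,.05):
    print(round(q,2),(R0.inv().apply(handle(q)-handle(.58))/.5).round(4).tolist())
```

```text
19.4 [0.5082 0.0867 0.2225] [ 1.649e+02 -1.000e-01 -7.560e+01] [ 28.5  15.2  -4.4  -3.6 -85.2 -13.3] [-6.1 -1.   1.4] 0.0109 30.000599920749664
{'at': [278.0, 197.0], 'conf': 0.92} [0.5172 0.0822 0.2758]
expected [0.5193 0.0906 0.265 ]
bar est [0.5192 0.0895 0.2643]
0.63 [-0.0, 0.0121, 0.0122]
0.68 [-0.0, 0.0236, 0.025]
0.73 [-0.0, 0.0344, 0.0384]
0.78 [-0.0, 0.0446, 0.0523]
0.83 [-0.0, 0.054, 0.0667]
0.88 [-0.0, 0.0627, 0.0815]
0.93 [-0.0001, 0.0707, 0.0968]
0.98 [-0.0001, 0.0779, 0.1124]
```

>>> {"method": "jog_arm", "body": {"travel": [[0,0.0121,0.0122],[0,0.0236,0.025],[0,0.0344,0.0384],[0,0.0446,0.0523],[0,0.054,0.0667],[0,0.0627,0.0815],[0,0.0707,0.0968],[0,0.0707,0.0968],[0,0.0707,0.0968],[0,0.0707,0.0968]], "dr": [[0,0,0],[0,0,0],[0,0,0],[0,0,0],[0,0,0],[0,0,0],[0,0,0],[0,0,0],[0,0,0],[0,0,0]], "claw": [0,0,0,0,0,0,0,0,0,0], "newtons": 30}}

```text
time_s: 20.75
tcp_pos: [0.4622, 0.0749, 0.1841]
eef_rot: [164.8, -0.0, -75.6]
contact_force: [-6.8, -1.6, -0.4]
gripper_width: 0.0112
gripper_force: 30.0
```

Run:
```python
from h import *
show()
s=r.get_state();R0=R.from_euler('xyz',s["eef_rot"],degrees=True)
print("bar est",(s["tcp_pos"]-R0.as_matrix()[:,2]*.0433).round(4),"expected",handle(.93).round(4))
for q in (.98,1.03,1.08,1.13,1.18,1.22,1.26,1.3,1.33,1.36):
    print(round(q,2),(R0.inv().apply(handle(q)-handle(.93))/.5).round(4).tolist())
```

```text
20.75 [0.4622 0.0749 0.1841] [164.8  -0.  -75.6] [ 29.7  12.4 -13.2  -4.  -79.2 -14. ] [-6.8 -1.6 -0.4] 0.0112 30.000846683979034
bar est [0.4732 0.0777 0.2259] expected [0.474  0.0789 0.2275]
0.98 [-0.0, 0.0072, 0.0156]
1.03 [-0.0, 0.0135, 0.0316]
1.08 [-0.0, 0.0191, 0.0479]
1.13 [-0.0, 0.0239, 0.0645]
1.18 [-0.0, 0.0278, 0.0812]
1.22 [-0.0, 0.0303, 0.0948]
1.26 [-0.0, 0.0323, 0.1084]
1.3 [-0.0001, 0.0337, 0.1221]
1.33 [-0.0001, 0.0344, 0.1324]
1.36 [-0.0001, 0.0348, 0.1427]
```

>>> {"method": "jog_arm", "body": {"travel": [[0,0.0072,0.0156],[0,0.0135,0.0316],[0,0.0191,0.0479],[0,0.0239,0.0645],[0,0.0278,0.0812],[0,0.0303,0.0948],[0,0.0323,0.1084],[0,0.0337,0.1221],[0,0.0337,0.1221],[0,0.0337,0.1221]], "dr": [[0,0,0],[0,0,0],[0,0,0],[0,0,0],[0,0,0],[0,0,0],[0,0,0],[0,0,0],[0,0,0],[0,0,0]], "claw": [0,0,0,0,0,0,0,0,0,0], "newtons": 40}}

```text
time_s: 22.0
tcp_pos: [0.4297, 0.0665, 0.1291]
eef_rot: [164.6, -0.0, -75.7]
contact_force: [-9.4, -1.0, -2.4]
gripper_width: 0.0113
gripper_force: 40.0
```

Run:
```python
from h import *
show()
s=r.get_state();R0=R.from_euler('xyz',s["eef_rot"],degrees=True)
print("bar est",(s["tcp_pos"]-R0.as_matrix()[:,2]*.0433).round(4),"expected",handle(1.3).round(4),handle(1.36).round(4))
print((R0.inv().apply(handle(1.36)-handle(1.30))/.5).round(4).tolist())
```

```text
22.0 [0.4297 0.0665 0.1291] [164.6  -0.  -75.7] [ 30.6  12.3 -21.2  -4.4 -71.4 -14.3] [-9.4 -1.  -2.4] 0.0113 40.000433921813965
bar est [0.4408 0.0694 0.1708] expected [0.4427 0.0709 0.173 ] [0.4396 0.0701 0.1632]
[-0.0, 0.0011, 0.0206]
```

>>> {"method": "jog_arm", "body": {"travel": [[0,0,0.004],[0,0,0.008],[0,0,0.012],[0,0,0.016],[0,0,0.02],[0,0,0.022],[0,0,0.024],[0,0,0.024],[0,0,0.024],[0,0,0.024]], "dr": [[0,0,0],[0,0,0],[0,0,0],[0,0,0],[0,0,0],[0,0,0],[0,0,0],[0,0,0],[0,0,0],[0,0,0]], "claw": [0,0,0,0,0,0,0,0,0,0], "newtons": 40}}

```text
time_s: 23.25
tcp_pos: [0.4261, 0.0655, 0.1184]
eef_rot: [164.6, -0.1, -75.7]
contact_force: [-14.3, -1.0, 7.1]
gripper_width: 0.011
gripper_force: 40.0
```

Run:
```python
from h import *
show()
s=r.get_state();R0=R.from_euler('xyz',s["eef_rot"],degrees=True)
print("bar est",(s["tcp_pos"]-R0.as_matrix()[:,2]*.0433).round(4))
c=r.capture("side")
for d in r.tip_of("lid_handle","side")[:1]: print(d,world(c,*d["at"]).round(4))
```

```text
23.25 [0.4261 0.0655 0.1184] [ 1.646e+02 -1.000e-01 -7.570e+01] [ 30.7  12.6 -22.3  -4.5 -70.  -14.3] [-14.3  -1.    7.1] 0.011 39.99991714954376
bar est [0.4373 0.0684 0.1602]
{'at': [247.7, 246.5], 'conf': 0.64} [0.4384 0.0649 0.1711]
```

>>> {"method": "jog_arm", "body": {"travel": [[0,-0.002,0.002],[0,-0.004,0.004],[0,-0.005,0.006],[0,-0.006,0.008],[0,-0.006,0.009],[0,-0.006,0.009],[0,-0.006,0.009],[0,-0.006,0.009],[0,-0.006,0.009],[0,-0.006,0.009]], "dr": [[0,0,0],[0,0,0],[0,0,0],[0,0,0],[0,0,0],[0,0,0],[0,0,0],[0,0,0],[0,0,0],[0,0,0]], "claw": [0,0,0,0,0,0,0,0,0,0], "newtons": 40}}

```text
time_s: 24.6
tcp_pos: [0.4249, 0.0651, 0.1146]
eef_rot: [164.3, -0.1, -75.6]
contact_force: [-26.3, 1.7, 27.2]
gripper_width: 0.0108
gripper_force: 40.0
```

Force rose stiffly to 27 N, so the lid is home. I'll relax, release, and withdraw along the tool axis.

>>> {"method": "jog_arm", "body": {"travel": [[0,0.006,-0.003],[0,0.008,-0.006],[0,0.008,-0.006],[0,0.008,-0.006],[0,0.008,-0.006],[0,0.008,-0.006],[0,0.008,-0.03],[0,0.008,-0.09],[0,0.008,-0.18],[0,0.008,-0.28]], "dr": [[0,0,0],[0,0,0],[0,0,0],[0,0,0],[0,0,0],[0,0,0],[0,0,0],[0,0,0],[0,0,0],[0,0,0]], "claw": [0,0,0.37,0.37,0.37,0.37,0.37,0.37,0.37,0.37]}}

```text
time_s: 25.85
tcp_pos: [0.4635, 0.0751, 0.2525]
eef_rot: [165.1, -0.1, -75.6]
contact_force: [1.2, 0.4, -0.2]
gripper_width: 0.0324
gripper_force: 0.0
```

Run:
```python
from h import *
show()
for cam in("side","top"):
  c=r.capture(cam)
  for n in("lid_handle","syrup_bottle","milk_carton","measuring_jug","cup_stack","milk_tin","steel_shaker","bar_spoon"):
    for d in r.tip_of(n,cam)[:1]: print(cam,n,np.round(d["at"]),world(c,*d["at"]).round(4))
c=r.capture("side");A=rot(c)
v,u=np.mgrid[190:330,210:340];v=v.ravel();u=u.ravel();d=c["range_z"][v,u]
p=np.stack([(u-c["cx"])/c["fx"]*d,-(v-c["cy"])/c["fy"]*d,-d],1)@A.T+c["position"]
q=C.inv().apply(p-HINGE)
m=(q[:,0]>-.215)&(q[:,0]<-.01)&(abs(q[:,1])<.1)&(abs(q[:,2])<.012)
k=np.polyfit(q[m,0],q[m,2],1);print("lid plane slope deg",np.degrees(np.arctan(k[0])),m.sum(),k)
save(c,"side5")
```

```text
25.85 [0.4635 0.0751 0.2525] [ 1.651e+02 -1.000e-01 -7.560e+01] [ 29.7   9.7  -7.4  -3.8 -87.3 -14.6] [ 1.2  0.4 -0.2] 0.0324 0.0
side lid_handle [245. 245.] [0.4341 0.0759 0.1696]
side milk_carton [289. 215.] [0.6109 0.3817 0.0241]
side measuring_jug [340. 378.] [ 0.5488 -0.2577  0.0564]
side cup_stack [414. 465.] [ 0.6014 -0.472   0.07  ]
side milk_tin [331. 254.] [0.6674 0.1575 0.031 ]
side steel_shaker [237. 218.] [0.4589 0.4009 0.0282]
side bar_spoon [372. 295.] [ 0.7166 -0.0105  0.0149]
top lid_handle [273. 316.] [0.4463 0.0631 0.3748]
top syrup_bottle [191. 298.] [0.4807 0.1697 0.6681]
top milk_carton [142. 244.] [0.5987 0.3774 0.1691]
top measuring_jug [392. 267.] [ 0.566  -0.2226  0.0023]
top cup_stack [474. 248.] [ 0.6083 -0.3952  0.1434]
top bar_spoon [308. 207.] [ 0.7172 -0.0017  0.0014]
lid plane slope deg 0.028561648568901744 4344 [0.00049849 0.00513225]
```

View pics/side5.png

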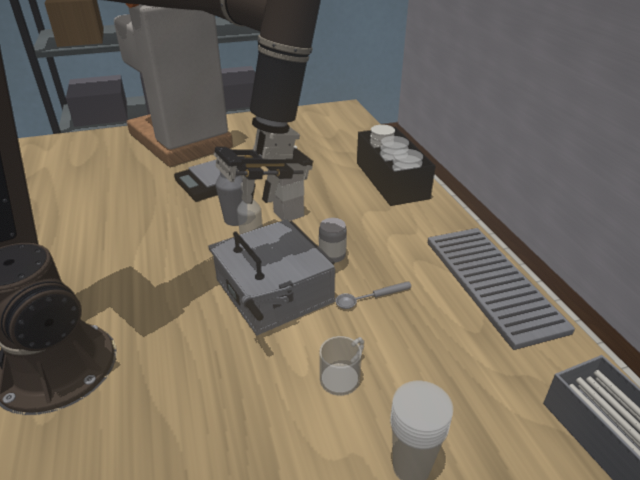

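The picture shows the lid flat on the chest, with a fitted slope of 0.03°. The bystanders are in place and the hand is clear above, so I'm handing in.

```bash
python3 -c "
from plant import r
print(r.close_job())"
```

```text
the job is handed in; nothing more can be done
None
```

The job is handed in (no verdict came back): the stay was unlocked and released, the lid was lowered by its handle and pressed shut (it measures flat), and the things around the chest that I could re-measure had not moved.

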